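Call the apprentice and point out the last and the glue

TASK

Press the red call button all the way down to call the apprentice and let it go, then show what to fetch: point straight down with the fingertips two or three centimetres above the toe of the blue shoe last and stay there for two seconds, then point in the same way at the yellow lid of the glue jar and finish there, still pointing. Do not touch or move the lasts, the jar or the tin, and do not bring the fingertips low over the toes of the other two lasts or over the black tin, as if pointing at them.

Things in the scene. Friction and masses are not known exactly. Their poses are not given: they have to be found in the camera images.
- last_blue: A child's-size shoe last in blue plastic, 190 mm long, 72 mm wide at the ball, 92 mm high at the heel, standing loose on its sole. Origin: centre of the underside; its own -x points to the toe, +x to the heel, z up. The toe points towards the robot within 30 degrees. The toe is the low, broad, rounded end, the heel the tall one with a small brass socket on top.
- last_blue_toe (a point): Top of the toe of the blue last: the middle of the upper side, 30 mm back from the tip, 36 mm above the bench. This is the spot to point at.
- last_brown: A child's-size shoe last in brown wood, 190 mm long, 72 mm wide at the ball, 92 mm high at the heel, standing loose on its sole. Origin: centre of the underside; its own -x points to the toe, +x to the heel, z up. The toe points towards the robot within 30 degrees. The toe is the low, broad, rounded end, the heel the tall one with a small brass socket on top.
- last_brown_toe (a point): Top of the toe of the brown last: the middle of the upper side, 30 mm back from the tip, 36 mm above the bench.
- last_green: A child's-size shoe last in green plastic, 190 mm long, 72 mm wide at the ball, 92 mm high at the heel, standing loose on its sole. Origin: centre of the underside; its own -x points to the toe, +x to the heel, z up. The toe points towards the robot within 30 degrees. The toe is the low, broad, rounded end, the heel the tall one with a small brass socket on top.
- last_green_toe (a point): Top of the toe of the green last: the middle of the upper side, 30 mm back from the tip, 36 mm above the bench.
- jar: Glue jar: amber glass with a red band and a round yellow lid, 72 mm across, 78 mm high in all, standing upright, loose. Origin: centre of its underside.
- jar_lid (a point): Centre of the top of the jar's yellow lid (68 mm across), 78 mm above the bench. This is the spot to point at.
- tin: Flat round black polish tin with a bare silvery disc on its lid, 82 mm across, 32 mm high, lying flat, loose. Origin: centre of its underside.
- tin_lid (a point): Centre of the top of the tin's lid, 32 mm above the bench.
- call_top (a point): Centre of the top of the red call button, 36 mm across, on a grey box 90 x 90 x 30 mm fixed to the bench. At rest it stands 48 mm above the bench; it is pressed straight down.
- call (a joint): Travel of the call button in m: 0 at rest, 0.006 fully pressed. A spring pushes it back; fully down takes about 5 N.
Mind the look-alikes: they are no part of the job. Leave any white look-alike of the last_green alone. Several things look just like the last_brown: the one meant starts nearest to the robot's base.

How it is judged:
On the way, in this order (a step that is already met when the one before it is completed fails the run):
1. the call button is pressed down (at least 4.5 of its 6 mm) (value of joint call above 0.0045 m), for 0.05 s.
2. the call button is let go and the tool points straight down just above the toe of the blue last for 1.5 s (horizontal distance between the grasp point and last_blue_toe below 0.025 m and z of the grasp point in the frame of last_blue_toe between 0.015 and 0.07 m and angle between the grasp point's own z axis and vertical above 2.7 rad and value of joint call below 0.0015 m), for 1.5 s.
3. the tool points straight down just above the lid of the glue jar (horizontal distance between the grasp point and jar_lid below 0.025 m and z of the grasp point in the frame of jar_lid between 0.015 and 0.07 m and angle between the grasp point's own z axis and vertical above 2.7 rad), for 0.3 s.
At the end, for the whole second after the job is handed in: The tool point (TCP) is within 25 mm sideways of the centre of the glue jar's lid and 15 to 70 mm above it, pointing down within about 25 degrees, without contact; the call button is up again; lasts, jar and tin stand within 6 mm of where they were, upright and at rest (all of step 3 and value of joint call below 0.0015 m and distance of each of last_blue, last_brown, last_green, jar, tin from where it was at the start of the episode below 0.006 m and angle between each of last_blue, last_brown, last_green, jar, tin's own z axis and vertical below 0.1 rad and linear speed of each of last_blue, last_brown, last_green, jar, tin below 0.02 m/s); the robot touches nothing.
It fails at once if a last, the jar or the tin is touched by the robot (more than 0.3 N) (contact force between any of the fingers, the arm and last_blue above 0.3 N or contact force between any of the fingers, the arm and last_brown above 0.3 N or contact force between any of the fingers, the arm and last_green above 0.3 N or contact force between any of the fingers, the arm and jar above 0.3 N or contact force between any of the fingers, the arm and tin above 0.3 N).
It fails at once if a last, the jar or the tin is moved by more than 10 mm or lifted (distance of any of last_blue, last_brown, last_green, jar, tin from where it was at the start of the episode above 0.01 m).
It fails at once if the tool points at a wrong thing: TCP within 30 mm sideways of, and less than 70 mm above, the toe of the brown or green last or the tin's lid ((horizontal distance between the grasp point and last_brown_toe below 0.03 m and z of the grasp point in the frame of last_brown_toe below 0.07 m) or (horizontal distance between the grasp point and last_green_toe below 0.03 m and z of the grasp point in the frame of last_green_toe below 0.07 m) or (horizontal distance between the grasp point and tin_lid below 0.03 m and z of the grasp point in the frame of tin_lid below 0.07 m)).
It also fails if it takes over 48 s, if anything falls off the work surface, if the arm or the gripper's body presses on something with over 40 N, if the wrist force passes 120 N, or if a joint passes its speed limit or range.

ROBOT

A 7-joint arm with a two-finger parallel gripper is mounted at the origin on the work surface. World frame = base frame: x ahead of the robot, y to its left, z up, the work surface at z = 0. Lengths are in m, angles in rad, forces in N, time in s.
With the tool pointing down it reaches from about 0.35 to 0.9 m from the base axis. Payload 7.2 kg.
Tool frame: the origin (TCP) lies between the finger pads, 19 mm behind the fingertips; this is the grasp point; z points along the fingers, y is the line along which they close (so a half turn about z gives the same grasp; the last joint's range is limited). The gripper opens to 85 mm and grips with 20 to 120 N. Pads are 22 mm wide; open, the fingers measure 114 mm over their backs; the gripper's body (76 mm by 85 mm) begins 54 mm behind the grasp point. The pads swing forward as they close: fully open they stand 13 mm farther back than shut.
Start: joints at [-1.18, 0.411, -0.013, 1.596, 0.006, 1.134, -0.082], TCP at [0.277, 0.56, 0.25] pointing down, gripper open.
Joint ranges: [-2.95, 2.95], [-0.29, 1.99], [-1.47, 1.44], [0.14, 2.54], [-1.03, 4.17], [0.13, 1.85], [-2.86, 2.86]. Speed limits (rad/s): [2.39, 2.39, 3.01, 3.01, 3.14, 3.14, 3.14].

INTERFACE

Orientations are given as a rotation vector (axis times angle).
In Python, from bench import ctrl gives the robot as it stands.
- The arm moves only by the shell command python3 -m creep 'ROWS' [OPENING]. ROWS is JSON, a list that holds one entry, the list of rows, each a list of 4 numbers: the shift along the tool's x, y, z in m, then the turn about the tool's z in degrees. A call has 1 to 5 rows; each row shifts and turns the commanded pose from where the row before left it, along the tool's axes as they then stand; what a row does not reach is not made up. A row lasts 1/12 s, in which the tool goes at most 41.7 mm and 7.16 degrees, less where a joint would pass 70% of its speed; a pose out of reach is approached as far as the arm can. A call is refused whole if a number of a shift passes 0.0417 or a number of a turn 7.16, either way. A call with a gripper value outside its range is refused whole. OPENING is the opening in per cent of the stroke, from 0 (shut) to 100 (fully open), set as the call begins (- or left out, the last holds). The fingers move at their own pace and stop on an object; the grip force is fixed at half the most. Time passes only in rows, so rows that do not move let the fingers close. It gives the time, the measured TCP pose, the force, the opening and the grip force at its end, in the units of the state.
- ctrl.sense(): the state, without advancing time (a new reading comes with each control period).
- ctrl.get_image(name): name is "side" or "top" or "wrist"; returns the picture (384x512x3 uint8, blue, green, red); there is no depth.
- ctrl.calibration(name): a dict with "K" (3x3 intrinsics, pixels), "dist" ([k1, k2, p1, p2, k3] as OpenCV has them; the pictures are not rectified), "extrinsics" (4x4, takes a point from camera to world coordinates). Camera axes: x right, y up, looking along -z (the intrinsics and any distortion apply to the point x, -y, -z); pixel columns grow to the right and rows downward; lengths in m; the calibration is good to about 2 mm. A picture is of the moment at which its call begins: read the wrist's pose just before it. calibration takes no time and is no camera call; for the wrist camera it gives the pose at the moment of the call.
- ctrl.sign_off(): hands the job in; it is judged then, once.
The state is a dict: "clock": time; "joint_positions": joint angles; "qd": joint speeds; "joint_torque": joint torques, N m; "eef_pos": TCP position; "tcp_rot": TCP orientation; "ft_force": force on the tool from outside, world axes, zero at the start; "torque": the same for the moment, N m; "width": opening from 0.0 (shut) to 1.0 (fully open); "finger_force": force on a finger pad.
Only numpy, scipy, OpenCV 4.12 (cv2) and the standard library are available. Lean on these libraries where they do the work, as an engineer would, in place of code of your own. Each camera call takes 0.05 s, during which the arm holds its last target. There are 200 camera calls.

## Working session

There is one attempt and no reset: what is moved stays moved. The work goes in short steps, Python scripts to look and compute and a shell command to move; the robot and the scene stay as the last step left them, time stands still between calls to the robot, and variables do not carry over. Pictures are saved under pics/ and viewed, at most 10 in all, crops included, and the job is handed in when it is done.

```bash
mkdir -p pics; python3 - <<'E'
from bench import ctrl
import cv2
for n in ("top","side"):
    cv2.imwrite(f"pics/{n}0.png",ctrl.get_image(n))
    print(n,ctrl.calibration(n))
s=ctrl.sense();print(s["clock"],s["eef_pos"],s["tcp_rot"],s["width"])
E
```

```text
top {'K': array([[458.94843261,   0.        , 251.88370997],
       [  0.        , 458.94843261, 198.57009622],
       [  0.        ,   0.        ,   1.        ]]), 'dist': array([0.02437715, 0.        , 0.        , 0.        , 0.        ]), 'extrinsics': array([[-5.78748255e-03,  9.96224982e-01, -8.66157599e-02,
         3.60642873e-01],
       [-9.99920047e-01, -6.73922063e-03, -1.06996709e-02,
         5.41751724e-04],
       [-1.12430022e-02,  8.65469105e-02,  9.96184334e-01,
         1.53293222e+00],
       [ 0.00000000e+00,  0.00000000e+00,  0.00000000e+00,
         1.00000000e+00]])}
side {'K': array([[483.07937399,   0.        , 254.36618187],
       [  0.        , 483.07937399, 188.49341768],
       [  0.        ,   0.        ,   1.        ]]), 'dist': array([-0.18801556,  0.        ,  0.        ,  0.        ,  0.        ]), 'extrinsics': array([[ 0.94953626,  0.14645723, -0.27736469,  0.09656852],
       [-0.3134823 ,  0.47265751, -0.82360411, -1.18714528],
       [ 0.01047573,  0.86899088,  0.4947172 ,  0.78620916],
       [ 0.        ,  0.        ,  0.        ,  1.        ]])}
0.1 [0.27665802 0.55996009 0.24924341] [-7.14378395e-01 -3.05905028e+00  2.24739285e-03] 0.9973840690198654
```

View pics/top0.png

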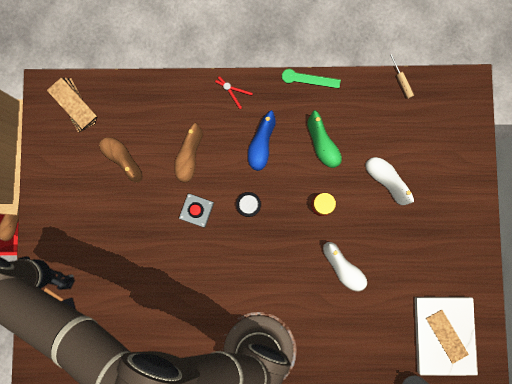

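View pics/side0.png

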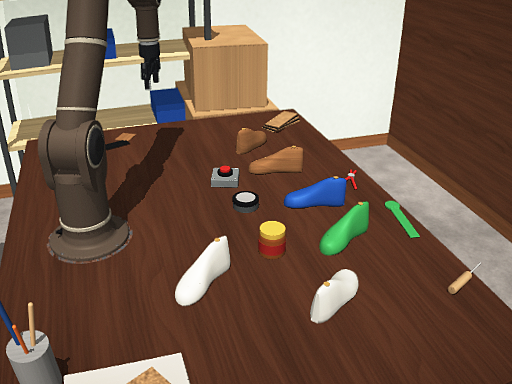

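The blue last is at (262,140) with its toe at (258,162), the jar lid at (324,204), the red button at (196,210) and the tin at (248,204). The green last's toe is at (330,160).

Two things could be the brown last: (187,152) and (120,157). The first has its toe at (185,175), facing the robot, and looks nearer to the base. The second has its toe pointing away. I'll measure both and confirm in a crop.

```bash
cat > h.py <<'E'
import cv2,numpy as np
from scipy.spatial.transform import Rotation as R
from bench import ctrl
def ray(name,px,z):
    c=ctrl.calibration(name);E=c["extrinsics"]
    u=cv2.undistortPoints(np.float64(px).reshape(-1,1,2),c["K"],c["dist"])[:,0]
    d=np.c_[u[:,0],-u[:,1],-np.ones(len(u))]@E[:3,:3].T
    o=E[:3,3]
    return (o+d*((z-o[2])/d[:,2])[:,None])
def blob(hsv,lo,hi,win):
    m=cv2.inRange(hsv,lo,hi);w=np.zeros_like(m);x0,y0,x1,y1=win;w[y0:y1,x0:x1]=m[y0:y1,x0:x1]
    cs,_=cv2.findContours(w,cv2.RETR_EXTERNAL,cv2.CHAIN_APPROX_NONE)
    return max(cs,key=cv2.contourArea)[:,0].astype(float)
def cen(c): return np.float64(cv2.minEnclosingCircle(c.astype(np.float32))[0])
def delta(goal):
    s=ctrl.sense();M=R.from_rotvec(s["tcp_rot"]).as_matrix()
    return M.T@(np.array(goal)-s["eef_pos"])
E
python3 - <<'E'
from h import *
im=cv2.imread("pics/top0.png");hs=cv2.cvtColor(im,cv2.COLOR_BGR2HSV)
b=blob(hs,(0,150,120),(8,255,255),(180,195,215,225));print("button",cen(b),ray("top",cen(b),.048))
b=blob(hs,(22,120,120),(35,255,255),(300,180,350,230));print("jar",cen(b),ray("top",cen(b),.078))
b=blob(hs,(0,0,120),(180,60,255),(230,188,265,220));print("tin",cen(b),ray("top",cen(b),.032))
def last(n,lo,hi,w):
    c=ray("top",blob(hs,lo,hi,w),.02)[:,:2]
    hull=cv2.convexHull(c.astype(np.float32)); (m,sz,a)=cv2.minAreaRect(hull)
    bp=cv2.boxPoints((m,sz,a)); e=bp[1]-bp[0]; f=bp[2]-bp[1]
    ax=e if np.hypot(*e)>np.hypot(*f) else f; ax=ax/np.hypot(*ax)
    if ax[0]>0: ax=-ax
    tip=(c@ax).max(); near=c[c@ax>tip-.06]; p=np.array([-ax[1],ax[0]]); mid=((near@p).max()+(near@p).min())/2
    print(n,"ctr",m,np.hypot(*m),sz,"axis",ax,"toe",ax*(tip-.03)+p*mid)
last("blue",(105,120,40),(130,255,255),(240,100,285,180))
last("green",(45,120,40),(75,255,255),(300,105,350,175))
last("brown1",(5,80,100),(20,255,255),(170,118,208,187))
last("brown2",(5,80,100),(20,255,255),(95,130,147,185))
M=R.from_rotvec(ctrl.sense()["tcp_rot"]).as_matrix();print(M.round(3))
cv2.imwrite("pics/crop.png",cv2.resize(im[95:230,90:355],None,fx=3,fy=3,interpolation=cv2.INTER_CUBIC))
E
```

```text
button [195.  209.5] [[0.45540787 0.20126191 0.048     ]]
jar [324.38983154 202.81355286] [[ 0.47207832 -0.21376261  0.078     ]]
tin [248. 204.] [[0.47335547 0.02950461 0.032     ]]
blue ctr (0.6913807392120361, -0.013447031378746033) 0.6915114960767337 (0.0694265216588974, 0.20865847170352936) axis [-0.9793213   0.20231105] toe [0.6184534  0.00093727]
green ctr (0.6870237588882446, -0.21484960615634918) 0.7198347022355002 (0.20122665166854858, 0.07129572331905365) axis [-0.88950294 -0.45692942] toe [ 0.62446597 -0.24760753]
brown1 ctr (0.6591944694519043, 0.22807036340236664) 0.6975338265765074 (0.21377964317798615, 0.12445355206727982) axis [-0.9999976  -0.00216331] toe [0.58230591 0.22740168]
brown2 ctr (0.6348889470100403, 0.4550236463546753) 0.7811085032038906 (0.18573322892189026, 0.17094294726848602) axis [-0.9999126  -0.01322123] toe [0.5720353  0.45362399]
[[-0.897  0.443 -0.001]
 [ 0.443  0.897 -0.001]
 [-0.    -0.001 -1.   ]]
```

View pics/crop.png

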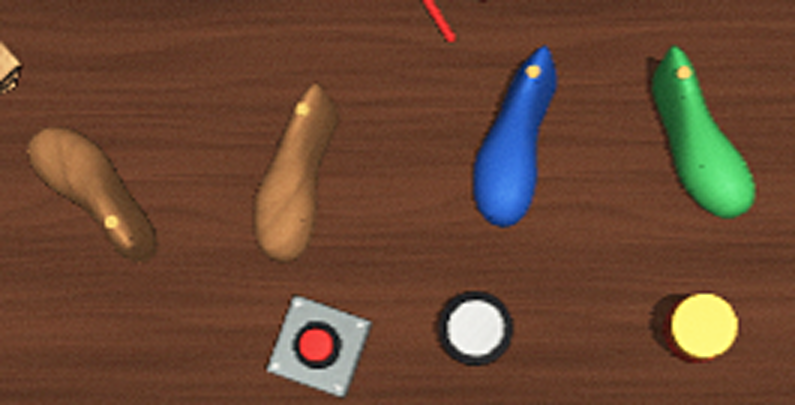

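The crop settles it: the brown last at crop (285,235), full image (185,173), has its toe towards the robot and is nearest, 0.70 m against 0.78 m. The other one is reversed. I'll keep clear of the nearer brown toe at about (0.585, 0.235). The blue toe is at crop (500,210). First move is over the button, with the fingers shutting.

```bash
python3 -m creep '[[[-0.0319,-0.0243,0,0],[-0.0319,-0.0243,0,0],[-0.0319,-0.0243,0,0],[-0.0319,-0.0243,0,0],[-0.0319,-0.0243,0,0]]]' 0
python3 -m creep '[[[-0.0319,-0.0243,0,0],[-0.0319,-0.0243,0,0],[-0.0319,-0.0243,0,0],[-0.0319,-0.0243,0,0],[-0.0319,-0.0243,0,0]]]'
python3 -m creep '[[[0,0,0.025,0],[0,0,0.025,0],[0,0,0.025,0],[0,0,0.025,0],[0,0,0,0]]]'
python3 - <<'E'
from h import *
im=ctrl.get_image("wrist");cv2.imwrite("pics/w1.png",im);s=ctrl.sense();print(s["eef_pos"],s["width"],s["ft_force"])
hs=cv2.cvtColor(im,cv2.COLOR_BGR2HSV)
b=blob(hs,(0,150,100),(8,255,255),(0,0,512,384));p=ray("wrist",cen(b),.048)[0];print(cen(b),p,delta([p[0],p[1],.075]))
E
```

```text
clock: 0.52
eef_pos: [0.3663, 0.3788, 0.2497]
tcp_rot: [-0.714, -3.059, 0.001]
ft_force: [1.0, 0.8, 0.6]
width: 0.302
finger_force: 0.0
clock: 0.93
eef_pos: [0.4555, 0.1992, 0.2499]
tcp_rot: [-0.714, -3.059, -0.0]
ft_force: [0.9, 1.8, 0.2]
width: -0.003
finger_force: 0.0
clock: 1.35
eef_pos: [0.4525, 0.1998, 0.1458]
tcp_rot: [-0.713, -3.054, 0.008]
ft_force: [-0.2, 0.3, -0.0]
width: 0.005
finger_force: 0.0
[0.45360147 0.20031719 0.14806421] 0.0006749480541053529 [0.75472724 1.01117616 0.45057116]
[256.30554199 207.15740967] [0.45891974 0.20257614 0.048     ] [-0.00397477  0.00471345  0.07303253]
```

View pics/w1.png

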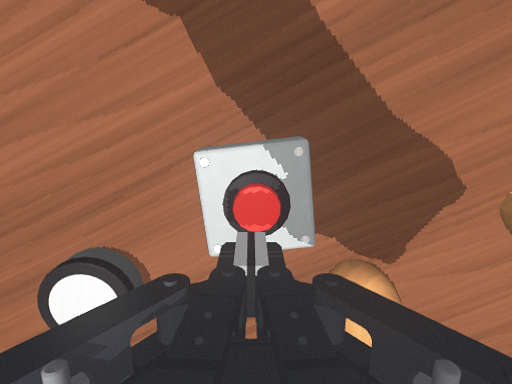

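The shut fingertips stand over the button, seen at (256,207) within 5 mm of the top-view estimate. The tin is at lower left and the brown last at lower right, both clear. Next is going down in small steps while watching the force.

```bash
python3 -m creep '[[[-0.003,0.003,0.025,0],[0,0,0.025,0],[0,0,0.02,0],[0,0,0.003,0],[0,0,0,0]]]'
python3 -m creep '[[[0,0,0.003,0],[0,0,0.002,0],[0,0,0.002,0],[0,0,0,0],[0,0,0,0]]]'
python3 -m creep '[[[0,0,0.002,0],[0,0,0.002,0],[0,0,0,0],[0,0,0,0],[0,0,0,0]]]'
```

```text
clock: 1.82
eef_pos: [0.4592, 0.2027, 0.0773]
tcp_rot: [-0.714, -3.059, 0.001]
ft_force: [-0.6, -0.2, 0.4]
width: 0.002
finger_force: 0.0
clock: 2.23
eef_pos: [0.4598, 0.2029, 0.0707]
tcp_rot: [0.714, 3.058, 0.002]
ft_force: [1.5, 1.2, 1.2]
width: 0.002
finger_force: 0.7
clock: 2.65
eef_pos: [0.4598, 0.203, 0.0663]
tcp_rot: [0.714, 3.058, 0.001]
ft_force: [2.1, 1.4, 3.6]
width: 0.005
finger_force: 2.0
```

```bash
python3 -m creep '[[[0,0,0.002,0],[0,0,0.002,0],[0,0,0,0],[0,0,0,0],[0,0,0,0]]]'
python3 -m creep '[[[0,0,0.002,0],[0,0,0,0],[0,0,0,0],[0,0,0,0]]]'
```

```text
clock: 3.07
eef_pos: [0.4599, 0.203, 0.0643]
tcp_rot: [0.714, 3.058, 0.003]
ft_force: [-4.8, -1.5, 32.8]
width: 0.0
finger_force: 16.2
clock: 3.4
eef_pos: [0.4601, 0.2031, 0.0639]
tcp_rot: [0.715, 3.058, 0.004]
ft_force: [-10.9, -4.6, 53.3]
width: 0.0
finger_force: 26.6
```

The force rose from 3.6 N to 33 N and the descent stalled at z = 0.064, so the button is on its stop. Now I'll release and rise.

```bash
python3 -m creep '[[[0,0,-0.01,0],[0,0,-0.03,0],[0,0,-0.04,0],[0,0,-0.04,0],[0,0,-0.02,0]]]'
python3 - <<'E'
from h import *
print(delta([.6185,.001,.19]))
E
```

```text
clock: 3.82
eef_pos: [0.4597, 0.2025, 0.2035]
tcp_rot: [0.715, 3.057, 0.002]
ft_force: [0.9, 0.9, 0.4]
width: -0.0
finger_force: 0.0
[-0.23165658 -0.11020421  0.01358619]
```

```bash
python3 -m creep '[[[-0.033,-0.0157,0,0],[-0.033,-0.0157,0,0],[-0.033,-0.0157,0,0],[-0.033,-0.0157,0,0],[-0.033,-0.0157,0,0]]]'
python3 -m creep '[[[-0.033,-0.0157,0,0],[-0.033,-0.0157,0,0],[0,0,0.01,0],[0,0,0,0]]]'
python3 - <<'E'
from h import *
im=ctrl.get_image("wrist");cv2.imwrite("pics/w2.png",im);s=ctrl.sense();print(s["eef_pos"],s["width"],s["ft_force"])
hs=cv2.cvtColor(im,cv2.COLOR_BGR2HSV)
c=blob(hs,(105,120,40),(130,255,255),(0,0,512,384));w=ray("wrist",c,.02)[:,:2]
ax=np.array([-.979,.202]);t=(w@ax).max();print("tip",w[np.argmax(w@ax)],"px",c[np.argmax(w@ax)])
p=np.array([-ax[1],ax[0]]);
near=w[(w@ax>t-.05)];toe=ax*(t-.03)+p*((near@p).max()+(near@p).min())/2
print("toe",toe,delta([*toe,.08]))
E
```

```text
clock: 4.23
eef_pos: [0.5721, 0.0575, 0.1992]
tcp_rot: [-0.713, -3.057, 0.001]
ft_force: [0.8, 0.3, -0.4]
width: 0.004
finger_force: 0.0
clock: 4.57
eef_pos: [0.6166, -0.0011, 0.1872]
tcp_rot: [-0.72, -3.054, 0.004]
ft_force: [-0.9, 1.1, -0.6]
width: -0.0
finger_force: 0.0
[0.61607881 0.00106092 0.18785502] -0.0018134780084534913 [ 0.26318345  0.02295201 -0.14027041]
tip [0.58895538 0.00360081] px [240. 156.]
toe [0.61922129 0.00403525] [-0.00193603  0.00432454  0.10783773]
```

View pics/w2.png

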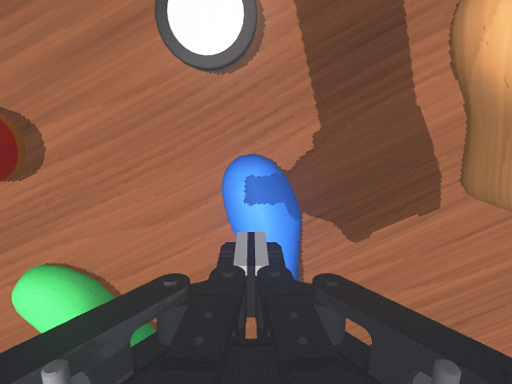

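The fingertips are right above the blue toe, whose tip is at (240,156), and the two views agree to 3 mm. The green last at (80,300) and the tin at (205,20) are well clear. Now down to 26 mm above the toe, then hold for 2 s or more.

```bash
python3 -m creep '[[[-0.002,0.003,0.03,0],[0,0,0.03,0],[0,0,0.03,0],[0,0,0.015,0],[0,0,0,0]]]'
for i in 1 2 3 4 5 6; do python3 -m creep '[[[0,0,0,0],[0,0,0,0],[0,0,0,0],[0,0,0,0],[0,0,0,0]]]' | grep -E "clock|pos|ft"; done
python3 -m creep '[[[0,0,-0.03,0],[0,0,-0.03,0],[0,0,-0.03,0],[0,0,-0.03,0],[0,0,0,0]]]'
python3 - <<'E'
from h import *
print(delta([.472,-.2135,.2]))
E
```

```text
clock: 5.03
eef_pos: [0.6171, 0.0056, 0.0811]
tcp_rot: [-0.709, -3.053, 0.002]
ft_force: [-0.3, 0.5, -0.1]
width: 0.003
finger_force: 0.0
clock: 5.45
eef_pos: [0.6214, 0.0037, 0.0862]
ft_force: [-0.7, -0.3, -0.0]
clock: 5.87
eef_pos: [0.6208, 0.0035, 0.0849]
ft_force: [0.6, -0.9, -0.6]
clock: 6.28
eef_pos: [0.6208, 0.0035, 0.085]
ft_force: [-0.5, -0.5, -0.0]
clock: 6.7
eef_pos: [0.6208, 0.0036, 0.085]
ft_force: [0.0, 1.2, 0.9]
clock: 7.12
eef_pos: [0.6208, 0.0036, 0.085]
ft_force: [0.9, -0.1, -0.4]
clock: 7.53
eef_pos: [0.6208, 0.0036, 0.085]
ft_force: [-0.3, 0.1, -0.5]
clock: 7.95
eef_pos: [0.6238, 0.0033, 0.2115]
tcp_rot: [0.713, 3.05, 0.005]
ft_force: [0.8, 0.1, 1.0]
width: -0.003
finger_force: 0.0
[ 0.04010645 -0.26168853  0.00983562]
```

Held for 2.5 s at (0.621, 0.004, 0.085), fingertips 30 mm above the toe. On to the jar, staying high.

```bash
python3 -m creep '[[[0.005,-0.0327,0,0],[0.005,-0.0327,0,0],[0.005,-0.0327,0,0],[0.005,-0.0327,0,0],[0.005,-0.0327,0,0]]]'
python3 -m creep '[[[0.005,-0.0327,0,0],[0.005,-0.0327,0,0],[0.005,-0.0327,0,0],[0,0,0,0],[0,0,0,0]]]'
python3 - <<'E'
from h import *
im=ctrl.get_image("wrist");cv2.imwrite("pics/w3.png",im);s=ctrl.sense();print(s["eef_pos"],s["width"],s["ft_force"])
hs=cv2.cvtColor(im,cv2.COLOR_BGR2HSV)
b=blob(hs,(22,120,100),(35,255,255),(0,0,512,384));p=ray("wrist",cen(b),.078)[0];print(cen(b),p,delta([p[0],p[1],.123]), delta([.472,-.2138,.123]))
E
```

```text
clock: 8.37
eef_pos: [0.5249, -0.1331, 0.205]
tcp_rot: [0.714, 3.059, 0.0]
ft_force: [0.1, -0.8, -0.3]
width: -0.004
finger_force: 0.0
clock: 8.78
eef_pos: [0.468, -0.2151, 0.2052]
tcp_rot: [0.721, 3.057, -0.0]
ft_force: [0.9, 0.9, -0.0]
width: 0.0
finger_force: 0.0
[ 0.46902247 -0.21351412  0.2051011 ] -0.0018096176487994958 [ 1.04124774 -0.00865258  0.10800633]
[254.1204834  195.18086243] [ 0.47253023 -0.21128869  0.078     ] [-0.00211783  0.0035074   0.08210396] [-0.00275831  0.00102191  0.0821029 ]
```

View pics/w3.png

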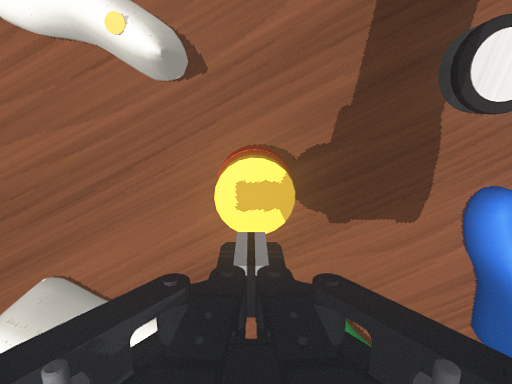

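The lid is centred under the fingers at (254,195), with nothing else close. Lowering to about 26 mm tip clearance.

```bash
python3 -m creep '[[[-0.002,0.002,0.025,0],[0,0,0.025,0],[0,0,0.02,0],[0,0,0.01,0],[0,0,0,0]]]'
for i in 1 2 3; do python3 -m creep '[[[0,0,0,0],[0,0,0,0],[0,0,0,0],[0,0,0,0],[0,0,0,0]]]'; done | tail -6
python3 - <<'E'
from h import *
a=cv2.imread("pics/top0.png");b=ctrl.get_image("top");cv2.imwrite("pics/top1.png",b)
d=cv2.absdiff(a,b).max(2)
for n,w in dict(button=(175,190,220,230),tin=(230,188,265,220),blue=(240,105,285,175),brown=(170,118,208,187)).items():
    print(n,(d[w[1]:w[3],w[0]:w[2]]>40).sum())
E
```

```text
clock: 9.25
eef_pos: [0.4712, -0.2106, 0.1228]
tcp_rot: [-0.71, -3.056, -0.001]
ft_force: [-1.5, 0.4, -0.2]
width: -0.002
finger_force: 0.0
clock: 10.5
eef_pos: [0.4718, -0.2124, 0.125]
tcp_rot: [-0.714, -3.059, -0.0]
ft_force: [-0.4, -0.1, 0.4]
width: 0.001
finger_force: 0.0
button 0
tin 99
blue 9
brown 0
```

View pics/top1.png

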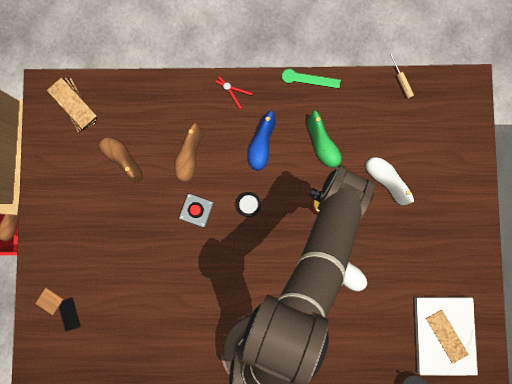

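The arm is over the jar at (320,200). The lasts, the tin and the raised button look unchanged; the differences at the tin (248,204) come from the arm's shadow. Handing in.

```bash
python3 -c "
from bench import ctrl
print(ctrl.sign_off())"
```

```text
the job is handed in; nothing more can be done
None
```

I pressed the call button to its stop and released it, pointed at the blue toe for 2.5 s, and signed off still pointing about 28 mm above the glue jar's lid; nothing else looked touched or moved, and sign-off returned no verdict.

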